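# Start up the imaging rig

## Robot

A 6-joint arm with a two-finger parallel gripper is mounted at the origin on the work surface. World frame = base frame: x ahead of the robot, y to its left, z up, the work surface at z = 0. Lengths are in m, angles in degrees, forces in N, time in s.
With the tool pointing down it reaches from about 0.275 to 0.85 m from the base axis. Payload 5.2 kg.
Tool frame: the origin (TCP) lies midway between the tips of the shut fingers; the grasp point (between the pads) lies behind it (env.grip_point_offset is the z of the grasp point in the tool frame, in m); z points along the fingers, y is the line along which they close (so a half turn about z gives the same grasp; the last joint's range is limited). The gripper opens to 85 mm and grips with 20 to 120 N. Pads are 22 mm wide; open, the fingers measure 114 mm over their backs; the gripper's body (76 mm by 85 mm) begins 54 mm behind the grasp point. The pads swing forward as they close: fully open they stand 13 mm farther back than shut.
Start: joints at [-84.958, 14.817, 87.949, -0, 77.235, -11.62], TCP at [0.158, -0.527, 0.231] pointing down, gripper open.
Joint ranges: [-179.93, 179.93], [-52.35, 119.4], [10.71, 147.94], [-69.91, 249.91], [12.55, 155.21], [-178.61, 178.61]. Speed limits (degrees/s): [147.25, 147.25, 180, 180, 180, 180].

## Interface

Orientations are given as a 3x3 rotation matrix whose columns are the frame's x, y, z axes.
In Python, from cell import env, grab_frame, order gives the robot as it stands.
- The arm moves only by the tool arm_command, never from a script. Its argument "series" is a list of rows, each a list of 7 numbers: the gripper's target within -1 to 1 (shut at 1, half-way at 0, fully open at -1), then the shift along the tool's x, y, z in cm, then the turn, a rotation vector about the tool's x, y, z in rad. A call has exactly 8 rows; each row shifts and turns the commanded pose from where the row before left it, along the tool's axes as they then stand; what a row does not reach is not made up. A row lasts 1/12 s, in which the tool goes at most 41.7 mm and 7.16 degrees, less where a joint would pass 70% of its speed; a pose out of reach is approached as far as the arm can. A call is refused whole if a number of a shift passes 4.17 or a number of a turn 0.125, either way. A call with a gripper value outside its range is refused whole. The fingers move at their own pace and stop on an object; "squeeze" is the grip in N (left out, the last holds). Time passes only in rows, so rows that do not move let the fingers close, or fill a call up. It gives the time, the measured TCP pose, the force, the opening and the grip force at its end, in the units of the state.
- env.state(): the state, without advancing time (a new reading comes with each control period).
- grab_frame(name): name is "scene" or "top" or "wrist"; returns a dict with "image" (400x640x3 uint8, red, green, blue), "fx", "fy", "cx", "cy" (pixels), "k1" (the pictures are not rectified: a ray, as slopes to the right and down, at radius r is drawn at 1 + k1 r^2 times it, then the intrinsics apply), "cam_to_world" (4x4, takes a point from camera to world coordinates); the wrist camera has in their place "T_tool_cam" (4x4, takes a point from camera to tool coordinates, whose origin is the TCP and whose axes are the flange's). Camera axes: x right, y down, z forward; pixel columns grow to the right and rows downward; lengths in m; the calibration is good to about 2 mm. A picture is of the moment at which its call begins: read the wrist's pose just before it. There is no depth.
- order.finish_job(): hands the job in; it is judged then, once.
The state is a dict: "t": time; "joint_positions": joint angles; "joint_velocities": joint speeds; "joint_efforts": joint torques, N m; "ee_pos": TCP position; "ee_rot": TCP orientation; "contact_force": force on the tool from outside, world axes, zero at the start; "torque": the same for the moment, N m; "grip_width": opening from 0.0 (shut) to 1.0 (fully open); "gripper_force": force on a finger pad.
Only numpy, scipy, OpenCV 4.12 (cv2) and the standard library are available. Lean on these libraries where they do the work, as an engineer would, in place of code of your own. Each camera call takes 0.05 s, during which the arm holds its last target. There are 200 camera calls.

## Task

Start up the imaging rig with your fingertips: lightly press the round key on the lamp house (the ribbed drum), then the long bar key on the stage controller (the low box with dials), and last the square key on the camera (the block with a lens barrel), each all the way down so that it stays in. Keep to that order, do not lift or shove the units, do not press the mushroom head on the stop box, and leave everything else where it stands.

Things in the scene. Friction and masses are not known exactly. Their poses are not given: they have to be found in the camera images.
- lamp: lamp house: upright ribbed grey drum, 85 mm across and 80 mm tall, loose on the table, about 0.9 kg. Origin: centre of its underside; z up.
- lamp_key (a joint): round key of the lamp house, 30 mm across, centred on top of the drum. The joint is the latch under the key's sprung cap; it slides straight down into the housing: 0 fully out, 0.008 m fully in. It takes about 2.5 N to move, has no return spring and stays where it is left; it counts as in beyond 0.005 m. Starts between 0 and 0.0015.
- lamp_key_top (a point): centre of the top face of the lamp house's round key, on its sprung cap. Key out: 100 mm above the table, 20 mm above the flat housing top; latched in and let go: 12 mm above the housing. The cap gives up to 6 mm under the finger (1.5 N to start, 10.5 N at its end) and springs back, so following it down 9 to 13 mm from fully out pushes the latch home lightly.
- stage: stage controller: low white box, 84 mm (x) by 104 mm (y) by 50 mm tall, two small dials on its dark front (-x) face, loose on the table, about 0.9 kg. Origin: centre of its underside; z up.
- stage_key (a joint): long bar key of the stage controller, 18 mm (x) by 60 mm (y), centred on top of the box. The joint is the latch under the key's sprung cap; it slides straight down into the housing: 0 fully out, 0.008 m fully in. It takes about 2.5 N to move, has no return spring and stays where it is left; it counts as in beyond 0.005 m. Starts between 0 and 0.0015.
- stage_key_top (a point): centre of the top face of the stage controller's bar key, on its sprung cap. Key out: 70 mm above the table, 20 mm above the flat housing top; latched in and let go: 12 mm above the housing. The cap gives up to 6 mm under the finger (1.5 N to start, 10.5 N at its end) and springs back, so following it down 9 to 13 mm from fully out pushes the latch home lightly.
- camera: camera: white block, 70 mm (x) by 72 mm (y) by 70 mm tall, with a dark lens barrel 44 mm across sticking 25 mm out of its front (-x) face, loose on the table, about 0.9 kg. Origin: on its underside, below the key, 5 mm nearer the lens than the middle of the block; z up.
- camera_key (a joint): square key of the camera, 28 mm by 28 mm, on top of the block. The joint is the latch under the key's sprung cap; it slides straight down into the housing: 0 fully out, 0.008 m fully in. It takes about 2.5 N to move, has no return spring and stays where it is left; it counts as in beyond 0.005 m. Starts between 0 and 0.0015.
- camera_key_top (a point): centre of the top face of the camera's square key, on its sprung cap. Key out: 90 mm above the table, 20 mm above the flat housing top; latched in and let go: 12 mm above the housing. The cap gives up to 6 mm under the finger (1.5 N to start, 10.5 N at its end) and springs back, so following it down 9 to 13 mm from fully out pushes the latch home lightly.
- stop: stop box: low grey box, 74 mm by 74 mm by 50 mm tall, with a mushroom head on top, loose, about 0.6 kg; to be left alone. Origin: centre of its underside; z up.
- stop_key (a joint): mushroom head of the stop box, 46 mm across, its top 70 mm above the table. 0 is out, 0.008 m is in; it must stay out (starts at 0).
- post: bystander: loose steel post standing upright, 25 mm across and 75 mm tall with a 6 mm stud on top. Origin: centre of its underside; z up.
- carton: bystander: loose cardboard carton, 60 by 85 by 60 mm tall. Origin: centre of its underside.
- mug: bystander: loose white mug, 76 mm across, 85 mm tall, with a handle. Origin: centre of its underside.
- driver: bystander: loose screwdriver lying on the table, 160 mm long. Origin on its underside; its x axis runs along it.
There are look-alikes about, which are no part of the job. What is shaped like the camera but red is not meant.

How it is judged (in metres and radians):
On the way, in this order (a step that is already met when the one before it is completed fails the run):
1. the round key of the lamp house is pressed in (beyond 5 mm), before the later ones (value of joint lamp_key above 0.005 m), for 0.1 s.
2. the bar key of the stage controller is pressed in (beyond 5 mm), before the later ones (value of joint stage_key above 0.005 m), for 0.1 s.
3. the square key of the camera is pressed in (beyond 5 mm), before the later ones (value of joint camera_key above 0.005 m), for 0.1 s.
At the end, for the whole second after the job is handed in: All three keys are in (beyond 5 mm of their 8 mm), the mushroom head is out (under 3 mm), the four units stand upright and at rest within 12 mm of where they started, and the post, carton, mug and screwdriver lie within 20 mm of where they were (value of joint each of lamp_key, stage_key, camera_key above 0.005 m and value of joint stop_key below 0.003 m and distance of each of lamp, stage, camera, stop from where it was at the start of the episode below 0.012 m and angle between each of lamp, stage, camera, stop's own z axis and vertical below 0.05 rad and linear speed of each of lamp, stage, camera, stop below 0.02 m/s and distance of each of post, carton, mug, driver from where it was at the start of the episode below 0.02 m); the robot touches nothing.
It fails at once if a unit (lamp house, stage controller, camera, stop box) is lifted, tipped, or pushed more than 12 mm from its place (height (world z) of any of lamp, stage, camera, stop above 0.006 m or angle between any of lamp, stage, camera, stop's own z axis and vertical above 0.12 rad or distance of any of lamp, stage, camera, stop from where it was at the start of the episode above 0.012 m).
It fails at once if a unit is pressed with more than 20 N: not lightly (contact force between any of the fingers, the arm and lamp above 20 N or contact force between any of the fingers, the arm and stage above 20 N or contact force between any of the fingers, the arm and camera above 20 N or contact force between any of the fingers, the arm and stop above 20 N).
It fails at once if the mushroom head of the stop box is pressed (value of joint stop_key above 0.003 m).
It fails at once if the post, carton, mug or screwdriver is moved more than 20 mm, or the post knocked over (distance of any of post, carton, mug, driver from where it was at the start of the episode above 0.02 m or angle between post's own z axis and vertical above 0.3 rad).
It also fails if it takes over 54 s, if anything falls off the work surface, if the arm or the gripper's body presses on something with over 40 N, if the wrist force passes 120 N, or if a joint passes its speed limit or range.

## Working session

There is one attempt and no reset: what is moved stays moved. The work goes in short steps, Python scripts to look and compute and a tool call to move; the robot and the scene stay as the last step left them, time stands still between calls to the robot, and variables do not carry over. Pictures are saved under pics/ and viewed, at most 10 in all, crops included, and the job is handed in when it is done.

Besides the shell and the picture viewer there is one more tool, called after "Request:" as name([rows], argument=value, ...), one row to a line, values as JSON. arm_command: Moves the arm, as the interface text tells. Its arguments: {"type":"object","properties":{"series":{"type":"array","items":{"type":"array","items":{"type":"number"}}},"squeeze":{"type":"number"}},"required":["series"]}

```bash
mkdir -p pics
cat > h.py <<'E'
import numpy as np, cv2
from cell import env, grab_frame, order
def save(name,fn):
    f=grab_frame(name); cv2.imwrite('pics/'+fn,f['image'][:,:,::-1]); 
    np.save('pics/'+fn[:-4]+'.npy',{k:v for k,v in f.items()},allow_pickle=True); return f
def load(fn): return np.load('pics/'+fn+'.npy',allow_pickle=True).item()
def ray(f,u,v,T=None):
    T=f['cam_to_world'] if T is None else T
    K=np.array([[f['fx'],0,f['cx']],[0,f['fy'],f['cy']],[0,0,1.]])
    p=cv2.undistortPoints(np.array([[[u,v]]],float),K,np.array([f['k1'],0,0,0.]))[0,0]
    T=np.array(T); return T[:3,3],T[:3,:3]@np.array([p[0],p[1],1])
def onz(f,u,v,z,T=None):
    o,d=ray(f,u,v,T); return o+d*(z-o[2])/d[2]
E
python3 - <<'E'
from h import *
for n in('top','scene'):
    f=save(n,n+'0.png'); print(n,f['fx'],f['k1'],np.round(f['cam_to_world'],3).tolist())
s=env.state();print(s['t'],s['ee_pos'],np.round(s['ee_rot'],3).tolist(),s['contact_force'],s['grip_width'],env.grip_point_offset)
E
```

```text
top 460.8130136617444 -0.11224563106562106 [[-0.013, -0.99, 0.141, 0.432], [-1.0, 0.014, 0.004, 0.013], [-0.006, -0.141, -0.99, 1.052], [0.0, 0.0, 0.0, 1.0]]
scene 454.2680243085609 -0.0051955547116069875 [[-0.074, 0.799, -0.596, 1.173], [0.997, 0.06, -0.044, 0.058], [0.001, -0.598, -0.802, 0.889], [0.0, 0.0, 0.0, 1.0]]
0.1 [ 0.15765534 -0.5264144   0.23054075] [[0.958, 0.287, -0.0], [0.287, -0.958, 0.002], [0.0, -0.002, -1.0]] [-1.13619447  0.36947768 -0.50536826] 1.0026095283496501 -0.0187
```

View pics/top0.png

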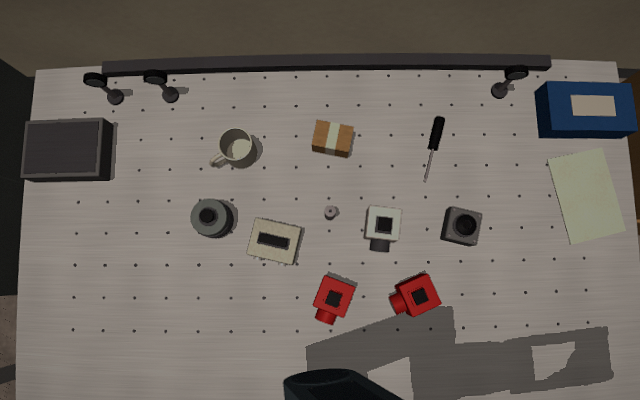

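View pics/scene0.png

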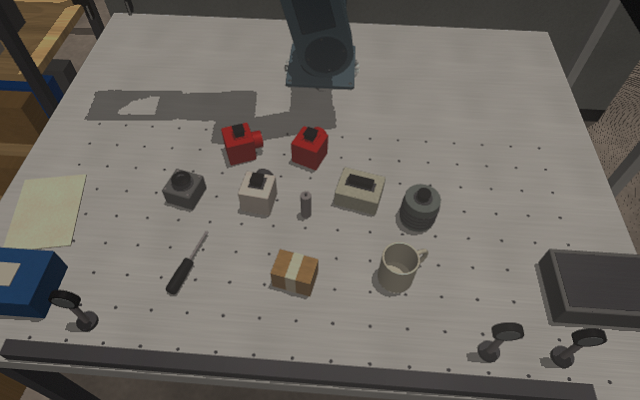

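Candidates, as pixels in the top view:
- **Lamp house:** grey drum (210,217), key (207,216). The mug (237,148) and stop box (462,226) are also round on top but are not it.
- **Stage controller:** white box, bar key (273,240).
- **Camera:** the white block with a barrel, key (384,225). The red ones at (334,297) and (418,296) are decoys.

The scene view agrees: lamp key (424,195), bar (360,183), white camera key (257,181). Next I measure the keys in both views.

Run:
```python
from h import *
t=load('top0');s=load('scene0')
def blob(f,u,v,r,th):
    g=cv2.cvtColor(f['image'],cv2.COLOR_RGB2GRAY)[v-r:v+r,u-r:u+r]
    n,l,st,c=cv2.connectedComponentsWithStats((g<th).astype(np.uint8))
    i=l[r,r]; m=(l==i).astype(np.uint8)
    ct=max(cv2.findContours(m,0,1)[0],key=cv2.contourArea)
    return c[i]+[u-r,v-r],st[i],cv2.minAreaRect(ct)
for n,a,b,r,z,th in(('lamp',(207,216),(424,195),16,.1,60),('stage',(273,240),(360,183),26,.07,60),('cam',(384,225),(257,181),14,.09,60),('stop',(465,226),(181,180),16,.07,50)):
    ca,sa,ra=blob(t,*a,r,th); cb,sb,rb=blob(s,*b,r,th)
    o1,d1=ray(t,*ca);o2,d2=ray(s,*cb)
    k=np.linalg.lstsq(np.c_[d1,-d2],o2-o1,rcond=None)[0]
    p,q=o1+k[0]*d1,o2+k[1]*d2
    print(n,ca.round(1),sa,np.round(ra[1:][0],1),ra[2],'top@z',onz(t,*ca,z).round(4),'scene@z',onz(s,*cb,z).round(4),'tri',((p+q)/2).round(4),'gap',np.linalg.norm(p-q).round(4))
im=t['image'][180:320,180:500,::-1]
cv2.imwrite('pics/crop.png',cv2.resize(im,None,fx=2.5,fy=2.5,interpolation=3))
```

```text
lamp [207.9 216.4] [  8   8  19  18 275] [17. 18.] 90.0 top@z [0.5489 0.2534 0.1   ] scene@z [0.5612 0.2548 0.1   ] tri [0.5506 0.2575 0.0862] gap 0.0014
stage [273.  240.5] [ 10  18  32  18 336] [30.7 11.3] 12.52880859375 top@z [0.4988 0.1194 0.07  ] scene@z [0.5106 0.1196 0.07  ] tri [0.4997 0.1207 0.0566] gap 0.0002
cam [383.4 224.8] [  5   6  17  17 250] [15.9 15.9] 7.125016689300537 top@z [ 0.5271 -0.1146  0.09  ] scene@z [ 0.5375 -0.1145  0.09  ] tri [ 0.5283 -0.1166  0.0784] gap 0.0009
stop [464.9 224.8] [  4   4  24  24 402] [21.9 22.6] 45.0 top@z [ 0.5261 -0.2944  0.07  ] scene@z [ 0.5366 -0.2946  0.07  ] tri [ 0.5274 -0.2989  0.058 ] gap 0.0015
```

View pics/crop.png

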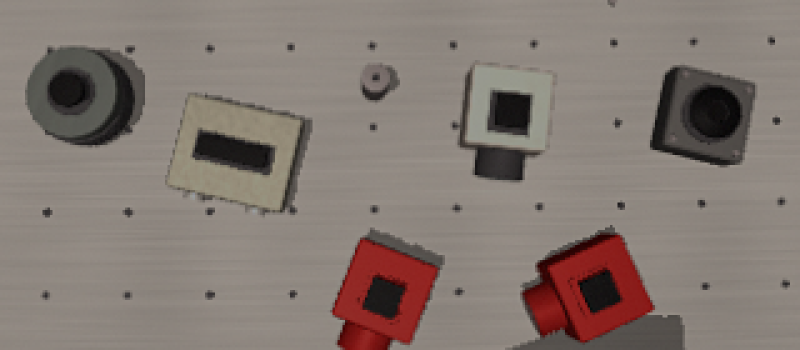

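The crop confirms the choice: drum key at crop (68,90), bar key (233,150), white camera key (510,113); the red ones are decoys and the stop box at (713,110) stays alone. Taking the key centroids includes the dark key sides, so positions are rough, about 10 mm in x. I'll move over, shut the gripper, and refine with the wrist camera.

Request:
arm_command([
  [1, 2.4, -2.5, 0, 0, 0, 0],
  [1, 2.4, -2.5, 0, 0, 0, 0],
  [1, 2.4, -2.5, 0, 0, 0, 0],
  [1, 2.4, -2.5, 0, 0, 0, 0],
  [1, 2.4, -2.5, 0, 0, 0, 0],
  [1, 2.4, -2.5, 0, 0, 0, 0],
  [1, 2.4, -2.5, 0, 0, 0, 0],
  [1, 2.4, -2.5, 0, 0, 0, 0],
], squeeze=20)

```text
t: 0.77
ee_pos: [0.2846, -0.2785, 0.2311]
ee_rot: [[0.958, 0.286, -0.0], [0.286, -0.958, 0.0], [0.0, -0.0, -1.0]]
contact_force: [0.0, -0.5, -0.5]
grip_width: 0.001
gripper_force: 0.0
```

Request:
arm_command([
  [1, 2.4, -2.5, 0, 0, 0, 0],
  [1, 2.4, -2.5, 0, 0, 0, 0],
  [1, 2.4, -2.5, 0, 0, 0, 0],
  [1, 2.4, -2.5, 0, 0, 0, 0],
  [1, 2.4, -2.5, 0, 0, 0, 0],
  [1, 2.4, -2.5, 0, 0, 0, 0],
  [1, 2.4, -2.5, 0, 0, 0, 0],
  [1, 2.4, -2.5, 0, 0, 0, 0],
])

```text
t: 1.43
ee_pos: [0.4111, -0.0318, 0.2312]
ee_rot: [[0.958, 0.287, -0.0], [0.287, -0.958, -0.0], [-0.0, 0.0, -1.0]]
contact_force: [0.2, -0.5, 0.6]
grip_width: 0.002
gripper_force: 0.0
```

Run:
```python
from h import *
s=env.state();f=save('wrist','w1.png');np.save('pics/s1.npy',s,allow_pickle=True)
print(s['t'],s['ee_pos'],np.round(s['ee_rot'],3).tolist(),s['grip_width'],np.round(f['T_tool_cam'],3).tolist(),f['fx'])
```

```text
1.4333 [ 0.41111679 -0.03177374  0.23121255] [[0.958, 0.287, -0.0], [0.287, -0.958, -0.0], [-0.0, 0.0, -1.0]] 0.0020133778928684205 [[0.001, -0.948, -0.318, 0.082], [1.0, 0.001, 0.001, 0.0], [-0.001, -0.318, 0.948, -0.143], [0.0, 0.0, 0.0, 1.0]] 299.12864253077174
```

View pics/w1.png

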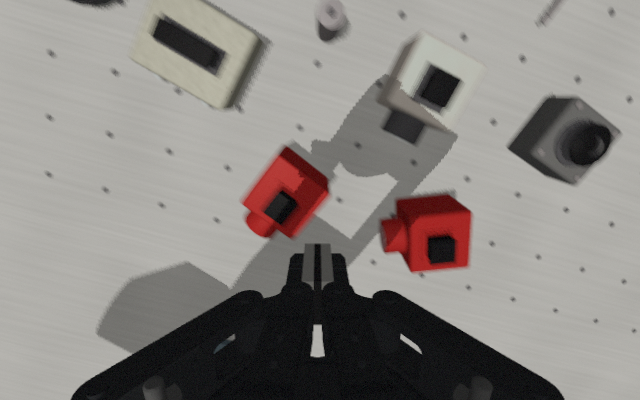

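The wrist view shows the bar key at (188,42) and the white camera's key at (438,87). Casting these rays now, then going on to the lamp.

```bash
cat >> h.py <<'E'
def T_w(s,f):
    T=np.eye(4);T[:3,:3]=s['ee_rot'];T[:3,3]=s['ee_pos'];return T@np.array(f['T_tool_cam'])
def blobs(im,th=45,lo=300,hi=20000):
    m=(im.max(2)<th).astype(np.uint8)
    for c in cv2.findContours(m,0,1)[0]:
        if lo<cv2.contourArea(c)<hi: yield cv2.minAreaRect(c)
E
python3 - <<'E'
from h import *
f=load('w1');s=np.load('pics/s1.npy',allow_pickle=True).item();T=T_w(s,f)
for r in blobs(f['image']):
    u,v=r[0]
    if v<150: print(np.round(r[0],1),np.round(r[1],1),round(r[2]),[onz(f,u,v,z,T).round(4).tolist() for z in(.07,.09)])
E
```

```text
[587.7 143.6] [37.4 46.2] 30 [[0.5294, -0.2883, 0.07], [0.5268, -0.2699, 0.09]]
[438.9  87.7] [28.2 32.6] 27 [[0.533, -0.1178, 0.07], [0.5302, -0.1106, 0.09]]
[186.3  43.7] [71.1 20.4] 31 [[0.5016, 0.1207, 0.07], [0.5008, 0.1122, 0.09]]
```

Request:
arm_command([
  [1, 1.8, -2.5, 0, 0, 0, 0],
  [1, 1.8, -2.5, 0, 0, 0, 0],
  [1, 1.8, -2.5, 0, 0, 0, 0],
  [1, 1.8, -2.5, 0, 0, 0, 0],
  [1, 1.8, -2.5, 0, 0, 0, 0],
  [1, 1.8, -2.5, 0, 0, 0, 0],
  [1, 0, 0, 0, 0, 0, 0],
  [1, 0, 0, 0, 0, 0, 0],
])

```text
t: 2.15
ee_pos: [0.4711, 0.1421, 0.2307]
ee_rot: [[0.957, 0.29, -0.001], [0.29, -0.957, -0.0], [-0.001, -0.0, -1.0]]
contact_force: [-0.5, 0.6, -0.7]
grip_width: 0.0
gripper_force: 0.0
```

Run:
```python
from h import *
s=env.state();f=save('wrist','w2.png');np.save('pics/s2.npy',s,allow_pickle=True);T=T_w(s,f)
print(s['t'],s['ee_pos'])
for r in blobs(f['image']):
    u,v=r[0]
    print(np.round(r[0],1),np.round(r[1],1),round(r[2]),[onz(f,u,v,z,T).round(4).tolist() for z in(.07,.09,.1)])
```

```text
2.15 [0.47110941 0.14206992 0.23069174]
[550.  328.5] [27. 32.] 90 [[0.3703, -0.2018, 0.07], [0.3821, -0.1776, 0.09], [0.388, -0.1655, 0.1]]
[568.3 200.8] [35.5 29.5] 32 [[0.5292, -0.1278, 0.07], [0.5305, -0.1084, 0.09], [0.5312, -0.0988, 0.1]]
[343.8 157.9] [57.4 20.8] 30 [[0.5018, 0.1223, 0.07], [0.505, 0.1252, 0.09], [0.5065, 0.1266, 0.1]]
[214.8  63.2] [41.  34.6] 45 [[0.5518, 0.2661, 0.07], [0.5517, 0.2594, 0.09], [0.5516, 0.2561, 0.1]]
```

View pics/w2.png

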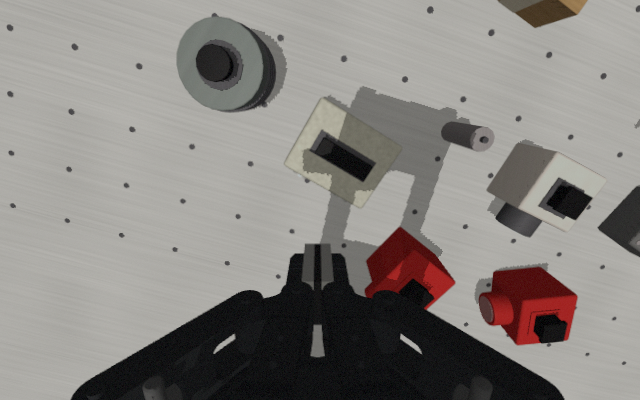

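Wrist view 2: lamp key (214,63), bar key (344,158), white camera key (568,201). The three views agree within about 4 mm. Fused positions: lamp (0.551, 0.255), stage (0.501, 0.121), camera (0.531, -0.113). Now to the lamp.

Request:
arm_command([
  [1, 2.2, -1.7, 0.4, 0, 0, 0],
  [1, 2.2, -1.7, 0.5, 0, 0, 0],
  [1, 2.2, -1.7, 1.0, 0, 0, 0],
  [1, 2.2, -1.7, 2.0, 0, 0, 0],
  [1, 2.1, -1.7, 2.3, 0, 0, 0],
  [1, 0, 0, 2.5, 0, 0, 0],
  [1, 0, 0, 2.0, 0, 0, 0],
  [1, 0, 0, 0.5, 0, 0, 0],
])

```text
t: 2.87
ee_pos: [0.5491, 0.2516, 0.1152]
ee_rot: [[0.958, 0.286, -0.007], [0.286, -0.958, -0.002], [-0.008, 0.0, -1.0]]
contact_force: [-0.9, -0.4, 0.1]
grip_width: 0.001
gripper_force: 0.0
```

Run:
```python
from h import *
s=env.state();f=save('wrist','w3.png');T=T_w(s,f)
print(s['t'],s['ee_pos'],s['contact_force'])
```

```text
2.8667 [0.54911341 0.25163884 0.11518376] [-0.86633682 -0.40977942  0.13663762]
```

View pics/w3.png

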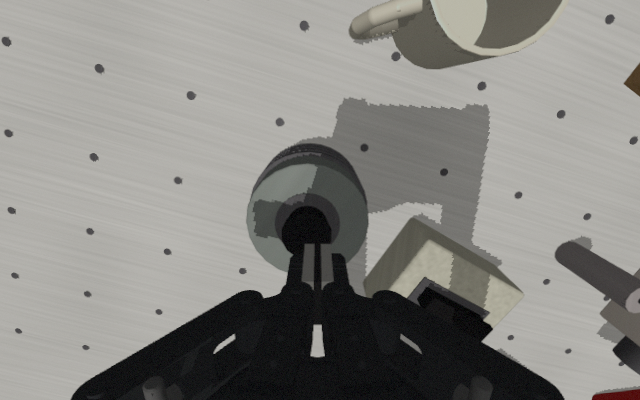

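The key's dark disc spans columns 281–331, so its centre is about (306,230), left of the fingertips at (318,247). I'll compute that offset.

Run:
```python
from h import *
s=env.state();f=load('w3');T=T_w(s,f)
print(f['cx'],f['cy'],s['ee_pos'])
g=f['image'].max(2)
for v in(206,212,218,224,230,236): 
    c=np.where(g[v,260:360]<45)[0]+260; print(v,c.min() if len(c) else 0,c.max() if len(c) else 0)
for u,v,z in((306,230,.1),(306,205,.1)): 
    p=onz(f,u,v,z,T); print(p, np.array(s['ee_rot']).T@(p-s['ee_pos']))
```

```text
317.15032670467775 198.78806298414554 [0.54943422 0.25167698 0.11604954]
206 300 331
212 291 330
218 286 330
224 283 337
230 280 331
236 279 333
[0.55643509 0.25998661 0.1       ] [ 0.00918864 -0.00596825  0.01598745]
[0.57128741 0.26422404 0.1       ] [ 0.02463226 -0.00579189  0.01588345]
```

Request:
arm_command([
  [1, 0.3, -0.2, 0.2, 0, 0, 0],
  [1, 0.3, -0.2, 0.3, 0, 0, 0],
  [1, 0, 0, 0.4, 0, 0, 0],
  [1, 0, 0, 0.2, 0, 0, 0],
  [1, 0, 0, 0.2, 0, 0, 0],
  [1, 0, 0, 0.2, 0, 0, 0],
  [1, 0, 0, 0.2, 0, 0, 0],
  [1, 0, 0, 0.2, 0, 0, 0],
])

```text
t: 3.58
ee_pos: [0.556, 0.2593, 0.1003]
ee_rot: [[0.958, 0.287, 0.0], [0.287, -0.958, 0.0], [0.0, 0.0, -1.0]]
contact_force: [-0.4, -0.4, 0.2]
grip_width: 0.002
gripper_force: 0.0
```

Request:
arm_command([
  [1, 0, 0, 0.15, 0, 0, 0],
  [1, 0, 0, 0.15, 0, 0, 0],
  [1, 0, 0, 0.15, 0, 0, 0],
  [1, 0, 0, 0.15, 0, 0, 0],
  [1, 0, 0, 0.15, 0, 0, 0],
  [1, 0, 0, 0, 0, 0, 0],
  [1, 0, 0, 0, 0, 0, 0],
  [1, 0, 0, 0, 0, 0, 0],
])

```text
t: 4.25
ee_pos: [0.5559, 0.2593, 0.0928]
ee_rot: [[0.958, 0.287, -0.0], [0.287, -0.958, 0.0], [-0.0, -0.0, -1.0]]
contact_force: [-0.8, -1.1, 1.6]
grip_width: 0.004
gripper_force: 1.0
```

Request:
arm_command([
  [1, 0, 0, 0.15, 0, 0, 0],
  [1, 0, 0, 0.15, 0, 0, 0],
  [1, 0, 0, 0.1, 0, 0, 0],
  [1, 0, 0, 0, 0, 0, 0],
  [1, 0, 0, 0, 0, 0, 0],
  [1, 0, 0, 0, 0, 0, 0],
  [1, 0, 0, 0, 0, 0, 0],
  [1, 0, 0, 0, 0, 0, 0],
])

```text
t: 4.92
ee_pos: [0.5561, 0.2593, 0.0892]
ee_rot: [[0.958, 0.287, 0.0], [0.287, -0.958, 0.0], [0.0, 0.0, -1.0]]
contact_force: [-2.4, -0.9, 5.1]
grip_width: -0.0
gripper_force: 2.8
```

5 N at 10.8 mm of travel: the latch is home and the cap is compressed. Lifting and going to the stage.

Request:
arm_command([
  [1, 0, 0, -0.5, 0, 0, 0],
  [1, 0, 0, -1.5, 0, 0, 0],
  [1, 0, 0, -2.0, 0, 0, 0],
  [1, 0, 0, -1.0, 0, 0, 0],
  [1, -1.5, 1.9, 0, 0, 0, 0],
  [1, -1.5, 2.0, 0, 0, 0, 0],
  [1, -1.5, 2.0, 0, 0, 0, 0],
  [1, -1.5, 1.9, 0, 0, 0, 0],
])

```text
t: 5.58
ee_pos: [0.5206, 0.1665, 0.1387]
ee_rot: [[0.958, 0.287, 0.0], [0.287, -0.958, -0.0], [0.0, 0.0, -1.0]]
contact_force: [0.5, -0.4, -0.3]
grip_width: -0.002
gripper_force: 0.0
```

Request:
arm_command([
  [1, -1.5, 1.9, 0, 0, 0, 0],
  [1, -1.5, 1.9, 0, 0, 0, 0],
  [1, 0, 0, -0.5, 0, 0, 0],
  [1, 0, 0, 0, 0, 0, 0],
  [1, 0, 0, 0, 0, 0, 0],
  [1, 0, 0, 0, 0, 0, 0],
  [1, 0, 0, 0, 0, 0, 0],
  [1, 0, 0, 0, 0, 0, 0],
])

```text
t: 6.25
ee_pos: [0.5032, 0.1231, 0.1436]
ee_rot: [[0.958, 0.288, -0.0], [0.288, -0.958, 0.0], [-0.0, -0.0, -1.0]]
contact_force: [-0.4, -0.5, 0.1]
grip_width: -0.006
gripper_force: 0.0
```

Run:
```python
from h import *
s=env.state();f=save('wrist','w4.png');np.save('pics/s4.npy',s,allow_pickle=True);T=T_w(s,f)
print(s['t'],s['ee_pos'],s['contact_force'])
t=save('top','t2.png')
a=f['image'][100:400,120:520,::-1]; b=t['image'][180:280,170:310,::-1]
b=cv2.resize(b,(420,300),interpolation=3)
cv2.imwrite('pics/c4.png',np.hstack([cv2.resize(a,(380,300))*1,b]))
```

```text
6.25 [0.50316083 0.12310757 0.14355837] [-0.44459105 -0.52250859  0.05277264]
```

View pics/w4.png

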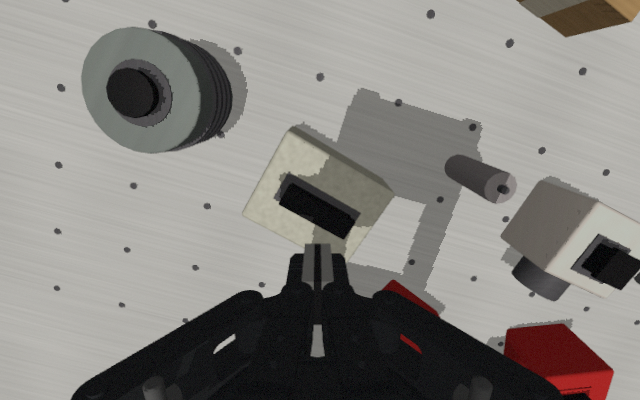

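The bar key is fully visible at about (319,208), just ahead of the fingers. The lamp key at (132,92) is now visibly lower in its ring, and the drum is upright.

Run:
```python
from h import *
s=np.load('pics/s4.npy',allow_pickle=True).item();f=load('w4');T=T_w(s,f)
for r in blobs(f['image'],38,200,6000):
    u,v=r[0]; print(np.round(r[0],1),np.round(r[1],1),round(r[2]),[onz(f,u,v,z,T).round(4).tolist() for z in(.07,.09)], (np.array(s['ee_rot']).T@(onz(f,u,v,.07,T)-s['ee_pos'])).round(4))
```

```text
[610.7 265.4] [50.6 37.4] 31 [[0.5267, -0.1307, 0.07], [0.5317, -0.1051, 0.09]] [-0.0505  0.2499  0.0735]
[317.1 210.3] [76.1 25.2] 29 [[0.5029, 0.1225, 0.07], [0.5102, 0.1247, 0.09]] [-0.0004  0.0005  0.0736]
[132.2  92.7] [54.9 45.7] 36 [[0.549, 0.2696, 0.07], [0.552, 0.2581, 0.09]] [ 0.0861 -0.127   0.0736]
```

Already centred within 1 mm. Descending.

Request:
arm_command([
  [1, 0, 0, 1.0, 0, 0, 0],
  [1, 0, 0, 1.5, 0, 0, 0],
  [1, 0, 0, 1.5, 0, 0, 0],
  [1, 0, 0, 1.5, 0, 0, 0],
  [1, 0, 0, 0.8, 0, 0, 0],
  [1, 0, 0, 0.5, 0, 0, 0],
  [1, 0, 0, 0.2, 0, 0, 0],
  [1, 0, 0, 0, 0, 0, 0],
])

```text
t: 7.02
ee_pos: [0.503, 0.1224, 0.0735]
ee_rot: [[0.958, 0.287, -0.0], [0.287, -0.958, 0.0], [-0.0, -0.0, -1.0]]
contact_force: [0.1, 0.1, 0.9]
grip_width: -0.002
gripper_force: 0.0
```

Request:
arm_command([
  [1, 0, 0, 0.15, 0, 0, 0],
  [1, 0, 0, 0.15, 0, 0, 0],
  [1, 0, 0, 0.15, 0, 0, 0],
  [1, 0, 0, 0.15, 0, 0, 0],
  [1, 0, 0, 0.15, 0, 0, 0],
  [1, 0, 0, 0.15, 0, 0, 0],
  [1, 0, 0, 0, 0, 0, 0],
  [1, 0, 0, 0, 0, 0, 0],
])

```text
t: 7.68
ee_pos: [0.5035, 0.1224, 0.065]
ee_rot: [[0.958, 0.287, 0.001], [0.287, -0.958, 0.0], [0.001, 0.0, -1.0]]
contact_force: [0.9, 0.5, 1.9]
grip_width: 0.001
gripper_force: 1.0
```

Request:
arm_command([
  [1, 0, 0, 0.15, 0, 0, 0],
  [1, 0, 0, 0.15, 0, 0, 0],
  [1, 0, 0, 0.15, 0, 0, 0],
  [1, 0, 0, 0.15, 0, 0, 0],
  [1, 0, 0, 0, 0, 0, 0],
  [1, 0, 0, 0, 0, 0, 0],
  [1, 0, 0, 0, 0, 0, 0],
  [1, 0, 0, 0, 0, 0, 0],
])

```text
t: 8.35
ee_pos: [0.5035, 0.1224, 0.0591]
ee_rot: [[0.958, 0.287, 0.001], [0.287, -0.958, 0.0], [0.001, 0.0, -1.0]]
contact_force: [0.9, 0.4, 6.5]
grip_width: 0.002
gripper_force: 2.9
```

6.5 N at 10.9 mm: the bar is in. Lifting and going to the camera.

Request:
arm_command([
  [1, 0, 0, -0.5, 0, 0, 0],
  [1, 0, 0, -2.0, 0, 0, 0],
  [1, 0, 0, -3.0, 0, 0, 0],
  [1, 0, 0, -3.0, 0, 0, 0],
  [1, 0, 0, -1.0, 0, 0, 0],
  [1, -0.5, 2.9, -0.5, 0, 0, 0],
  [1, -0.5, 2.9, 0, 0, 0, 0],
  [1, -0.5, 2.9, 0, 0, 0, 0],
])

```text
t: 9.02
ee_pos: [0.513, 0.0343, 0.1587]
ee_rot: [[0.957, 0.289, -0.001], [0.289, -0.957, 0.0], [-0.001, -0.0, -1.0]]
contact_force: [-0.4, -0.3, 0.8]
grip_width: -0.0
gripper_force: 0.0
```

Request:
arm_command([
  [1, -0.5, 2.9, 0, 0, 0, 0],
  [1, -0.5, 2.9, 0, 0, 0, 0],
  [1, -0.5, 2.9, 0, 0, 0, 0],
  [1, -0.5, 2.9, 0, 0, 0, 0],
  [1, -0.5, 2.9, 0, 0, 0, 0],
  [1, 0, 0, 0, 0, 0, 0],
  [1, 0, 0, 0, 0, 0, 0],
  [1, 0, 0, 0, 0, 0, 0],
])

```text
t: 9.68
ee_pos: [0.5303, -0.1108, 0.1579]
ee_rot: [[0.958, 0.286, -0.002], [0.286, -0.958, 0.001], [-0.002, -0.002, -1.0]]
contact_force: [-0.7, 0.4, -0.1]
grip_width: 0.0
gripper_force: 0.0
```

Run:
```python
from h import *
s=env.state();f=save('wrist','w5.png');T=T_w(s,f)
print(s['t'],s['ee_pos'],s['contact_force'])
for r in blobs(f['image'],38,200,6000):
    u,v=r[0]; print(np.round(r[0],1),np.round(r[1],1),round(r[2]),[onz(f,u,v,z,T).round(4).tolist() for z in(.07,.09)], (np.array(s['ee_rot']).T@(onz(f,u,v,.09,T)-s['ee_pos'])).round(4))
```

```text
9.6833 [ 0.53032802 -0.11075483  0.15791241] [-0.6915722   0.35463342 -0.05517285]
[514.8 260.3] [41.  50.2] 45 [[0.5295, -0.2938, 0.07], [0.5364, -0.276, 0.09]] [-0.0413  0.1602  0.0677]
[324.4 212.3] [36.7 38.1] 25 [[0.5247, -0.119, 0.07], [0.532, -0.1163, 0.09]] [0.0001 0.006  0.0679]
[ 39.3 154.9] [84.5 22.8] 27 [[0.5062, 0.1118, 0.07], [0.5151, 0.0945, 0.09]] [ 0.0442 -0.2009  0.0682]
[539.6  15.2] [28.3 60.9] 40 [[0.7058, -0.2182, 0.07], [0.6974, -0.2069, 0.09]] [0.1327 0.14   0.0674]
```

View pics/w5.png

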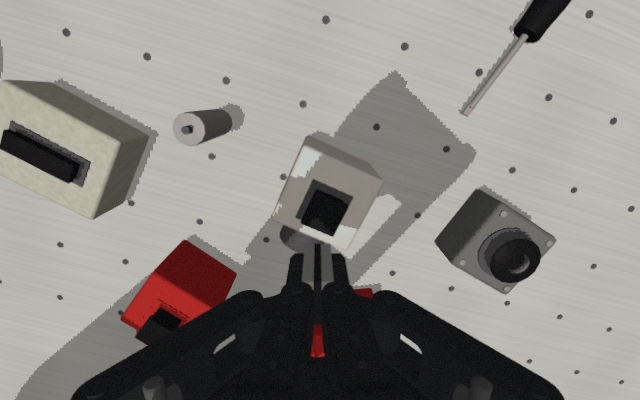

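The wrist view shows the white camera's key at (324,212), with the bar key sunk and the stop box (514,260) well clear. Shifting 4 mm and descending.

Request:
arm_command([
  [1, 0, 0.2, 0.8, 0, 0, 0],
  [1, 0, 0.2, 1.3, 0, 0, 0],
  [1, 0, 0, 1.5, 0, 0, 0],
  [1, 0, 0, 1.3, 0, 0, 0],
  [1, 0, 0, 0.9, 0, 0, 0],
  [1, 0, 0, 0.5, 0, 0, 0],
  [1, 0, 0, 0.2, 0, 0, 0],
  [1, 0, 0, 0, 0, 0, 0],
])

```text
t: 10.4
ee_pos: [0.5323, -0.1147, 0.0935]
ee_rot: [[0.958, 0.287, -0.001], [0.287, -0.958, 0.0], [-0.0, -0.0, -1.0]]
contact_force: [-0.4, 0.2, -0.2]
grip_width: -0.003
gripper_force: 0.0
```

Request:
arm_command([
  [1, 0, 0, 0.15, 0, 0, 0],
  [1, 0, 0, 0.15, 0, 0, 0],
  [1, 0, 0, 0.15, 0, 0, 0],
  [1, 0, 0, 0.15, 0, 0, 0],
  [1, 0, 0, 0.15, 0, 0, 0],
  [1, 0, 0, 0.15, 0, 0, 0],
  [1, 0, 0, 0, 0, 0, 0],
  [1, 0, 0, 0, 0, 0, 0],
])

```text
t: 11.07
ee_pos: [0.5327, -0.1154, 0.085]
ee_rot: [[0.958, 0.287, 0.001], [0.287, -0.958, -0.0], [0.001, 0.0, -1.0]]
contact_force: [0.5, -0.1, 2.1]
grip_width: 0.001
gripper_force: 1.0
```

Request:
arm_command([
  [1, 0, 0, 0.15, 0, 0, 0],
  [1, 0, 0, 0.15, 0, 0, 0],
  [1, 0, 0, 0.15, 0, 0, 0],
  [1, 0, 0, 0.15, 0, 0, 0],
  [1, 0, 0, 0, 0, 0, 0],
  [1, 0, 0, 0, 0, 0, 0],
  [1, 0, 0, 0, 0, 0, 0],
  [1, 0, 0, 0, 0, 0, 0],
])

```text
t: 11.73
ee_pos: [0.5328, -0.1154, 0.0792]
ee_rot: [[0.958, 0.287, 0.001], [0.287, -0.958, -0.0], [0.001, 0.001, -1.0]]
contact_force: [0.1, 0.2, 5.8]
grip_width: -0.0
gripper_force: 2.8
```

Request:
arm_command([
  [1, 0, 0, -0.5, 0, 0, 0],
  [1, 0, 0, -2.0, 0, 0, 0],
  [1, 0, 0, -3.0, 0, 0, 0],
  [1, 0, 0, -3.0, 0, 0, 0],
  [1, -3, 0, -3.0, 0, 0, 0],
  [1, -3, 0, -1, 0, 0, 0],
  [1, -3, 0, 0, 0, 0, 0],
  [1, 0, 0, 0, 0, 0, 0],
])

```text
t: 12.4
ee_pos: [0.4423, -0.1409, 0.2036]
ee_rot: [[0.958, 0.286, -0.003], [0.286, -0.958, 0.0], [-0.003, -0.001, -1.0]]
contact_force: [-1.0, 0.3, -0.2]
grip_width: 0.005
gripper_force: 0.0
```

Run:
```python
from h import *
s=env.state();f=save('wrist','w6.png')
print(s['t'],s['ee_pos'],s['contact_force'])
```

```text
12.4 [ 0.44233897 -0.14087816  0.2035625 ] [-1.01134673  0.31299384 -0.18683084]
```

View pics/w6.png

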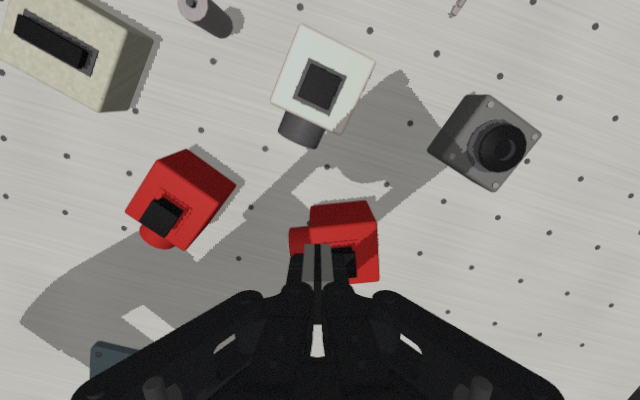

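The camera key at (320,84) is in, after 5.8 N at 10.8 mm. The units stand as before, the post at (205,10) is upright, and the arm is clear.

```bash
python3 -c "
from cell import order; print(order.finish_job())"
```

```text
the job is handed in; nothing more can be done
None
```

I pressed the lamp, stage and camera keys in that order, each at about 5–6.5 N with the force showing the latch home, and handed the job in at about 12.5 s; the hand-in returned no verdict.

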